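# Load the nozzle magazine in mirrored order

## Task

Set up the rework machine: move all four hot-air nozzles from the posts of the black cooling rack on the left to the posts of the aluminium magazine on the right, in reverse order, because the machine counts its magazine from the handle at the right-hand end. The nozzle at the left-hand end of the rack goes on the right-hand end post of the magazine, the next one on the post beside it, and so on. Each nozzle must finally stand upright, collar fully down on its post. Mind the magnifier lamp that hangs over the middle of the worktop.

Things in the scene. Friction and masses are not known exactly. Their poses are not given: they have to be found in the camera images.
- rack: black sheet-steel cooling rack on the robot's left, fixed, 50 x 190 x 24 mm. Origin: centre of underside; z up, y along the row to its left-hand end, x across the row, away from the robot. Four equal posts on top at y = +72, +24, -24, -72 mm. (Room: a magnifier lamp hangs beyond x = 0.57, from y = -0.22 to 0.02, z = 0.16 to 0.4; its arm runs right from there, above z = 0.42, beyond x = 0.58.)
- magazine: aluminium bar on the right, fixed, 50x194x24 mm, handle at right end. Origin: underside centre; y along it to its left end, x away from robot. 4 equal posts at x=0, y=+72, +24, -24, -72 mm: shoulder 29 mm wide, its face 27 mm above the worktop (a seated nozzle's origin is there); on it a 14 mm pin, tapering over its last 11 mm to a 5 mm nose, 54 mm above the worktop
- nozzle_round: loose bare-metal hot-air nozzle, 74 mm high, 90 g: on top a round spout tube 14 mm in diameter, straight-sided over the upper 30 mm: grip there, across x. Below, a round collar 26 mm wide with a 20 mm bore, 31 mm deep, open below, which slips over a post. Origin: centre of underside; z up, x about across the row at the start.
- nozzle_small_square: loose bare-metal hot-air nozzle, 74 mm high, 90 g: on top a small square hood 20 x 20 mm, straight-sided over the upper 30 mm: grip there, across x. Below, a round collar 26 mm wide with a 20 mm bore, 31 mm deep, open below, which slips over a post. Origin: centre of underside; z up, x about across the row at the start.
- nozzle_large_square: loose bare-metal hot-air nozzle, 74 mm high, 90 g: on top a large square hood 38 x 38 mm, straight-sided over the upper 30 mm: grip there, across x. Below, a round collar 26 mm wide with a 20 mm bore, 31 mm deep, open below, which slips over a post. Origin: centre of underside; z up, x about across the row at the start.
- nozzle_oblong: loose bare-metal hot-air nozzle, 74 mm high, 90 g: on top an oblong hood 16 mm (x) by 38 mm (y), straight-sided over the upper 30 mm: grip there, across x. Below, a round collar 26 mm wide with a 20 mm bore, 31 mm deep, open below, which slips over a post. Origin: centre of underside; z up, x about across the row at the start.
- seat_round: the rack's post on which the round nozzle stands at the start; fixed, so it tells that nozzle's first place in the row. Same form as the magazine's posts. Origin: on its axis, 24 mm above the worktop, 3 mm below the shoulder's face.
- seat_small_square: the rack's post on which the small square nozzle stands at the start; fixed, so it tells that nozzle's first place in the row. Same form as the magazine's posts. Origin: on its axis, 24 mm above the worktop, 3 mm below the shoulder's face.
- seat_large_square: the rack's post on which the large square nozzle stands at the start; fixed, so it tells that nozzle's first place in the row. Same form as the magazine's posts. Origin: on its axis, 24 mm above the worktop, 3 mm below the shoulder's face.
- seat_oblong: the rack's post on which the oblong nozzle stands at the start; fixed, so it tells that nozzle's first place in the row. Same form as the magazine's posts. Origin: on its axis, 24 mm above the worktop, 3 mm below the shoulder's face.

How it is judged:
At the end, for the whole second after the job is handed in: Each nozzle is on the magazine post that mirrors its first place in the rack (left end to right end, and so on): origin within 8 mm of the post along and across the magazine and within 5 mm of seated height, upright within 0.15 rad, released, at rest (((y of seat_round in the frame of rack between 0.052 and 0.092 m and y of nozzle_round in the frame of magazine between -0.08 and -0.064 m) or (y of seat_round in the frame of rack between 0.004 and 0.044 m and y of nozzle_round in the frame of magazine between -0.032 and -0.016 m) or (y of seat_round in the frame of rack between -0.044 and -0.004 m and y of nozzle_round in the frame of magazine between 0.016 and 0.032 m) or (y of seat_round in the frame of rack between -0.092 and -0.052 m and y of nozzle_round in the frame of magazine between 0.064 and 0.08 m)) and x of nozzle_round in the frame of magazine between -0.008 and 0.008 m and z of nozzle_round in the frame of magazine between 0.022 and 0.032 m and angle between each of nozzle_round, nozzle_small_square, nozzle_large_square, nozzle_oblong's own z axis and vertical below 0.15 rad and linear speed of each of nozzle_round, nozzle_small_square, nozzle_large_square, nozzle_oblong below 0.02 m/s and ((y of seat_small_square in the frame of rack between 0.052 and 0.092 m and y of nozzle_small_square in the frame of magazine between -0.08 and -0.064 m) or (y of seat_small_square in the frame of rack between 0.004 and 0.044 m and y of nozzle_small_square in the frame of magazine between -0.032 and -0.016 m) or (y of seat_small_square in the frame of rack between -0.044 and -0.004 m and y of nozzle_small_square in the frame of magazine between 0.016 and 0.032 m) or (y of seat_small_square in the frame of rack between -0.092 and -0.052 m and y of nozzle_small_square in the frame of magazine between 0.064 and 0.08 m)) and x of nozzle_small_square in the frame of magazine between -0.008 and 0.008 m and z of nozzle_small_square in the frame of magazine between 0.022 and 0.032 m and ((y of seat_large_square in the frame of rack between 0.052 and 0.092 m and y of nozzle_large_square in the frame of magazine between -0.08 and -0.064 m) or (y of seat_large_square in the frame of rack between 0.004 and 0.044 m and y of nozzle_large_square in the frame of magazine between -0.032 and -0.016 m) or (y of seat_large_square in the frame of rack between -0.044 and -0.004 m and y of nozzle_large_square in the frame of magazine between 0.016 and 0.032 m) or (y of seat_large_square in the frame of rack between -0.092 and -0.052 m and y of nozzle_large_square in the frame of magazine between 0.064 and 0.08 m)) and x of nozzle_large_square in the frame of magazine between -0.008 and 0.008 m and z of nozzle_large_square in the frame of magazine between 0.022 and 0.032 m and ((y of seat_oblong in the frame of rack between 0.052 and 0.092 m and y of nozzle_oblong in the frame of magazine between -0.08 and -0.064 m) or (y of seat_oblong in the frame of rack between 0.004 and 0.044 m and y of nozzle_oblong in the frame of magazine between -0.032 and -0.016 m) or (y of seat_oblong in the frame of rack between -0.044 and -0.004 m and y of nozzle_oblong in the frame of magazine between 0.016 and 0.032 m) or (y of seat_oblong in the frame of rack between -0.092 and -0.052 m and y of nozzle_oblong in the frame of magazine between 0.064 and 0.08 m)) and x of nozzle_oblong in the frame of magazine between -0.008 and 0.008 m and z of nozzle_oblong in the frame of magazine between 0.022 and 0.032 m); the robot touches nothing.
It also fails if it takes over 136 s, if anything falls off the work surface, if the arm or the gripper's body presses on something with over 40 N, if the wrist force passes 120 N, or if a joint passes its speed limit or range.

## Robot

A 6-joint arm with a two-finger parallel gripper is mounted at the origin on a cart in front of the work surface, level with it; the furniture and walls round the work are solid. World frame = base frame: x ahead of the robot, y to its left, z up, the work surface at z = 0. Lengths are in m, angles in rad, forces in N, time in s.
With the tool pointing down it reaches from about 0.325 to 0.9 m from the base axis. Payload 3.5 kg.
Tool frame: the origin (TCP) lies between the finger pads; the fingertips stand 17 mm ahead of it and the grasp point (between the pads) lies 2 mm behind it; z points along the fingers, y is the direction in which the jaws open and shut (so a half turn about z gives the same grasp; the last joint's range is limited). The gripper opens to 85 mm and grips with 20 to 120 N. Pads are 22 mm wide; open, the fingers measure 114 mm over their backs; the gripper's body (76 mm by 85 mm) begins 54 mm behind the grasp point. The pads swing forward as they close: fully open they stand 13 mm farther back than shut.
Start: joints at [-1.247, 0.276, -0.026, 1.268, 0, 1.467], TCP at [0.259, -0.569, 0.248] pointing down, gripper open.
Joint ranges: [-3.12, 3.12], [-0.85, 1.88], [-1.08, 1.24], [-1.95, 2.15], [-1.57, 1.53], [-3.14, 3.14]. Speed limits (rad/s): [2.57, 2.57, 3.14, 3.14, 3.14, 3.14].

## Interface

Orientations are given as a unit quaternion [w, x, y, z].
In Python, from workcell import robot gives the robot as it stands.
- The arm moves only by the tool carry_out, never from a script. Its argument "increments" is a list that holds one entry, the list of rows, each a list of 7 numbers: the shift along the tool's x, y, z scaled (see below), then the turn, a rotation vector about the tool's x, y, z scaled (see below), then the gripper command: -1 is shut, 1 is fully open, values between are in proportion. A call has 1 to 10 rows; each row shifts and turns the commanded pose from where the row before left it, along the tool's axes as they then stand; what a row does not reach is not made up. The controller multiplies each number of a shift by 200 mm and each number of a turn by 0.5 rad. A row lasts 1/8 s, in which the tool goes at most 62.5 mm and 10.7 degrees, less where a joint would pass 70% of its speed; a pose out of reach is approached as far as the arm can. A call with a number of a shift or a turn outside -1 to 1 is refused whole. A call with a gripper value outside its range is refused whole. The fingers move at their own pace and stop on an object; "grip_force" is the grip in N (left out, the last holds). Time passes only in rows, so rows that do not move let the fingers close. It gives the time, the measured TCP pose, the force and the opening at its end, in the units of the state.
- robot.sense(): the state, without advancing time (a new reading comes with each control period).
- robot.capture(name): name is "side" or "top"; returns a dict with "color" (480x640x3 uint8, red, green, blue), "fx", "fy", "cx", "cy" (pixels), "R" (3x3) and "t" (3): a world point X has camera coordinates R X + t. Camera axes: x right, y down, z forward; pixel columns grow to the right and rows downward; lengths in m; the calibration is good to about 2 mm. A picture is of the moment at which its call begins. There is no depth.
- robot.sign_off(): hands the job in, once; it reports no verdict.
The state is a dict: "clock": time; "joint_positions": joint angles; "qvel": joint speeds; "effort": joint torques, N m; "tcp_pos": TCP position; "tcp_rot": TCP orientation; "ft_force": force on the tool from outside, world axes, zero at the start; "torque": the same for the moment, N m; "width": finger opening in m.
Only numpy, scipy, OpenCV 4.12 (cv2) and the standard library are available. Lean on these libraries where they do the work, as an engineer would, in place of code of your own. Each camera call takes 0.05 s, during which the arm holds its last target. There are 200 camera calls.

## Working session

There is one attempt and no reset: what is moved stays moved. The work goes in short steps, Python scripts to look and compute and a tool call to move; the robot and the scene stay as the last step left them, time stands still between calls to the robot, and variables do not carry over. Pictures are saved under pics/ and viewed, about 12 in all and at most 16, crops included, and the job is handed in when it is done.

Besides the shell and the picture viewer there is one more tool, called in YAML: its name, and indented under it one key for each argument. carry_out: Moves the arm, as the interface text tells. Shifts and turns lie within -1 to 1; 1 stands for 200 mm of shift or 0.5 rad of turn. Its arguments: {"type":"object","properties":{"increments":{"type":"array"},"grip_force":{"type":"number"}},"required":["increments"]}

```bash
ls; mkdir -p pics; cat > h.py <<'E'
from workcell import robot
import cv2,numpy as np
def snap(n,f):
    c=robot.capture(n); cv2.imwrite(f,c["color"][:,:,::-1]); np.savez(f+'.npz',**c); return c
def ray(c,u,v,z):
    R=np.array(c["R"]);t=np.array(c["t"]);o=-R.T@t
    d=R.T@np.array([(u-c["cx"])/c["fx"],(v-c["cy"])/c["fy"],1]); return o+d*(z-o[2])/d[2]
def proj(c,X):
    p=np.array(c["R"])@np.array(X)+np.array(c["t"]); return (p[0]/p[2]*c["fx"]+c["cx"],p[1]/p[2]*c["fy"]+c["cy"])
E
python3 - <<'E'
from h import *
for n in("top","side"):
    c=snap(n,f"pics/{n}0.png"); R=np.array(c["R"]); print(n,c["fx"],c["cx"],c["cy"],R.round(3).tolist(),(-R.T@np.array(c["t"])).round(3))
print(robot.sense())
E
```

```text
pics
top 435.22005565763226 318.7129816511819 238.07762919480322 [[0.015, -1.0, 0.008], [-0.991, -0.016, -0.136], [0.136, -0.006, -0.991]] [0.388 0.022 1.066]
side 434.4003330222112 315.77723712053387 232.2012483648883 [[-0.753, -0.658, 0.019], [-0.37, 0.399, -0.839], [0.544, -0.638, -0.544]] [0.02  0.553 0.534]
{'clock': 0.1, 'joint_positions': array([-1.24736930e+00,  2.77096521e-01, -2.77498378e-02,  1.26798968e+00,
       -1.07827735e-05,  1.46740539e+00]), 'qvel': array([ 6.65594894e-04, -2.33282210e-03,  4.34414234e-03, -6.70220954e-05,
       -5.82842632e-04,  1.01501502e-03]), 'effort': array([ 9.47228386e-05, -4.46706820e+01,  2.96128392e+01,  8.47383868e-03,
       -1.14427071e-04,  4.86950725e-06]), 'tcp_pos': array([ 0.25851459, -0.56829433,  0.24724402]), 'tcp_rot': array([-1.01309791e-03,  9.77314087e-01,  2.11792668e-01, -1.17335118e-04]), 'ft_force': array([-0.01805153,  0.31614089, -1.19989278]), 'torque': array([ 0.03781398, -0.01606009,  0.00718374]), 'width': 0.08498231403535204}
```

View pics/top0.png

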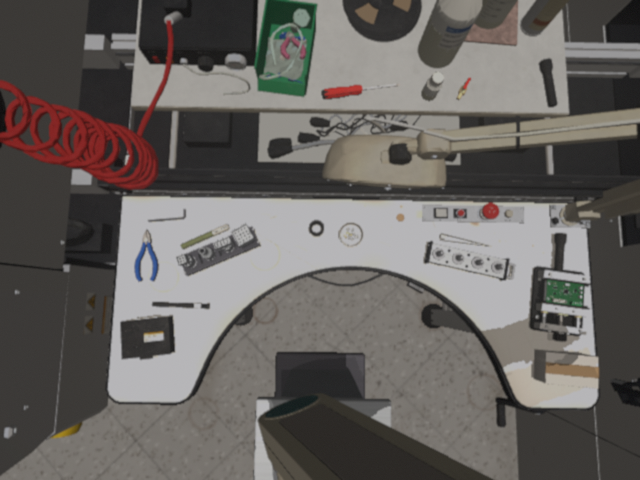

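View pics/side0.png

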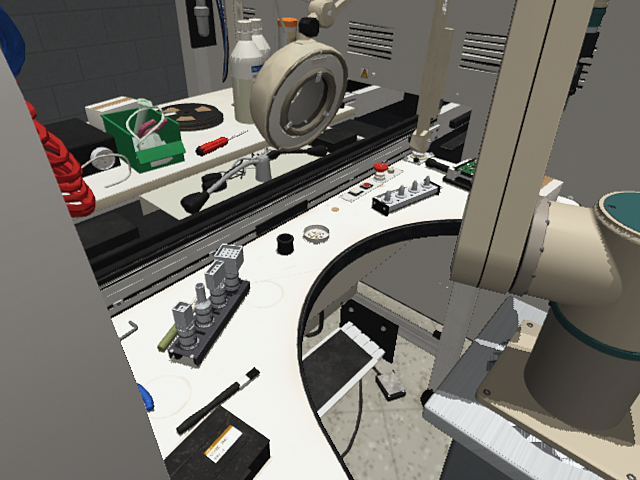

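The top view shows the rack around (218,250) and the magazine around (468,262), with its handle at (511,270). The side view shows the nozzles from (183,315) to (229,255). Next I'll zoom in.

```bash
python3 - <<'E'
import cv2,numpy as np
t=cv2.imread('pics/top0.png');s=cv2.imread('pics/side0.png')
f=lambda i,x,y,w,h,k:cv2.resize(i[y:y+h,x:x+w],None,fx=k,fy=k,interpolation=cv2.INTER_CUBIC)
a=f(t,170,215,100,75,4);b=f(t,420,230,100,75,4);c=f(s,160,230,100,140,2);d=f(s,360,165,100,60,4)
o=np.zeros((600,800,3),np.uint8);o[:300,:400]=a;o[:300,400:]=b;o[300:580,:200]=c;o[300:540,400:]=d
cv2.imwrite('pics/z0.png',o)
E
```

```text
(no output)
```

View pics/z0.png

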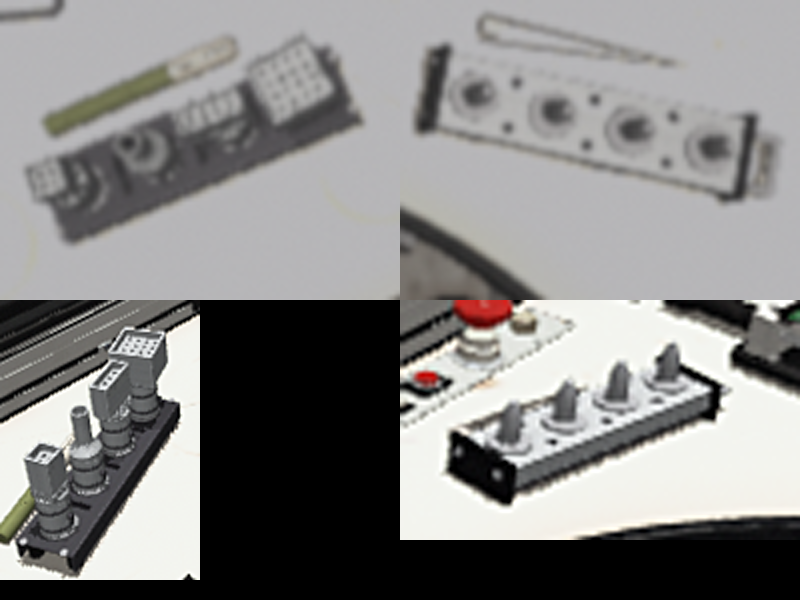

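Left to right on the rack: small square, round, oblong, large square. The magazine has four empty posts, with the handle on the right.

```bash
cat > m.py <<'E'
from h import *
L={n:np.load(f'pics/{n}0.png.npz') for n in('top','side')}
def fit(c,px,z):
    P=np.array([ray(c,u,v,z)[:2] for u,v in px]); s=np.array([72,24,-24,-72])/1e3
    m=P.mean(0); g=(P-m).T@s; a=np.arctan2(-g[0],g[1]); d=np.array([-np.sin(a),np.cos(a)])
    Q=m+np.outer(s,d); print(m.round(4),'yaw',a.round(4),'scale',np.hypot(*g)/(s@s),'res mm',((P-Q)*1e3).round(1).tolist()); return m,a,Q
if __name__=="__main__":
    print('rack');fit(L['top'],[(181.25,259.5),(201.75,251.25),(222.5,242),(242.5,235)],.101)
    fit(L['side'],[(182.5,306),(200,284.5),(215,268.5),(229,252)],.101)
    print('mag');fit(L['top'],[(438,254.25),(458.25,258.75),(477.5,263),(497.5,267)],.027)
    fit(L['side'],[(388,201.75),(401.5,196.75),(414.25,191),(426.75,185.5)],.027)
E
python3 m.py
```

```text
rack
[0.4971 0.2533] yaw 0.4083 scale 1.0115327639838827 res mm [[-0.6, 0.8], [-0.6, 0.4], [1.9, -0.7], [-0.7, -0.6]]
[0.4937 0.2569] yaw 0.3972 scale 0.9758158965790462 res mm [[-0.3, -0.8], [2.2, -2.3], [-1.2, 1.6], [-0.6, 1.5]]
mag
[ 0.482  -0.3429] yaw -0.1978 scale 1.0040519954972806 res mm [[0.4, 0.7], [-0.3, -0.7], [-0.3, 0.4], [0.3, -0.3]]
[ 0.475  -0.3335] yaw -0.1741 scale 1.0132698683305428 res mm [[1.0, -0.5], [-1.1, 2.1], [-0.1, 0.4], [0.3, -2.0]]
```

```bash
cat > p.py <<'E'
import sys,json
from h import *
RACK=(np.array([.4965,.254]),.405,1.976); MAG=(np.array([.4813,-.342]),-.195,1.376)
def post(b,i):
    m,a,psi=b; s=[.072,.024,-.024,-.072][i]; return [*(m+s*np.array([-np.sin(a),np.cos(a)])),psi]
def pose():
    s=robot.sense(); w,x,y,z=s["tcp_rot"]; psi=np.arctan2(2*(x*y+w*z),1-2*(y*y+z*z)); return np.array([*s["tcp_pos"],psi]),s
def plan(wps,g,step=.055,turn=.17):
    p,s=pose(); print('pose',p.round(4),'w',round(s["width"],4),'t',round(s["clock"],2),'F',s["ft_force"].round(1)); out=[]
    for w in wps:
        w=np.array(w,float); d=w-p; n=max(1,int(np.ceil(max(np.linalg.norm(d[:3])/step,abs(d[3])/turn))))
        for k in range(n):
            c,sn=np.cos(p[3]),np.sin(p[3]); e=d/n
            r=[(c*e[0]+sn*e[1])/.2,(sn*e[0]-c*e[1])/.2,-e[2]/.2,0,0,-e[3]/.5]
            out.append([round(float(v),3)+0. for v in r]+[g]); p=p+e
    for i in range(0,len(out),10): print(json.dumps(out[i:i+10]))
E
python3 - <<'E'
from p import *
for i in range(4): print(np.round(post(RACK,i),4),np.round(post(MAG,i),4))
x,y,s=post(RACK,0)
plan([(.40,-.25,.24,1.1),(.42,.0,.22,1.7),(x,y,.2,s)],1)
E
```

```text
[0.4681 0.3202 1.976 ] [ 0.4953 -0.2714  1.376 ]
[0.487  0.2761 1.976 ] [ 0.486  -0.3185  1.376 ]
[0.506  0.2319 1.976 ] [ 0.4766 -0.3655  1.376 ]
[0.5249 0.1878 1.976 ] [ 0.4673 -0.4126  1.376 ]
pose [ 0.2585 -0.5683  0.2472  0.4268] w 0.085 t 0.1 F [-0.   0.3 -1.2]
[[0.186, -0.165, 0.005, 0.0, 0.0, -0.192, 1], [0.201, -0.146, 0.005, 0.0, 0.0, -0.192, 1], [0.214, -0.126, 0.005, 0.0, 0.0, -0.192, 1], [0.225, -0.105, 0.005, 0.0, 0.0, -0.192, 1], [0.234, -0.083, 0.005, 0.0, 0.0, -0.192, 1], [0.241, -0.06, 0.005, 0.0, 0.0, -0.192, 1], [0.246, -0.037, 0.005, 0.0, 0.0, -0.192, 1], [0.232, -0.096, 0.02, 0.0, 0.0, -0.24, 1], [0.242, -0.067, 0.02, 0.0, 0.0, -0.24, 1], [0.248, -0.038, 0.02, 0.0, 0.0, -0.24, 1]]
[[0.251, -0.008, 0.02, 0.0, 0.0, -0.24, 1], [0.25, 0.022, 0.02, 0.0, 0.0, -0.24, 1], [0.259, 0.074, 0.017, 0.0, 0.0, -0.092, 1], [0.256, 0.086, 0.017, 0.0, 0.0, -0.092, 1], [0.252, 0.098, 0.017, 0.0, 0.0, -0.092, 1], [0.247, 0.109, 0.017, 0.0, 0.0, -0.092, 1], [0.241, 0.12, 0.017, 0.0, 0.0, -0.092, 1], [0.236, 0.131, 0.017, 0.0, 0.0, -0.092, 1]]
```

carry_out:
  increments:
    - [[0.186, -0.165, 0.005, 0.0, 0.0, -0.192, 1], [0.2, -0.146, 0.005, 0.0, 0.0, -0.192, 1], [0.214, -0.126, 0.005, 0.0, 0.0, -0.192, 1], [0.225, -0.105, 0.005, 0.0, 0.0, -0.192, 1], [0.234, -0.083, 0.005, 0.0, 0.0, -0.192, 1], [0.241, -0.06, 0.005, 0.0, 0.0, -0.192, 1], [0.246, -0.037, 0.005, 0.0, 0.0, -0.192, 1], [0.232, -0.096, 0.02, 0.0, 0.0, -0.24, 1], [0.242, -0.067, 0.02, 0.0, 0.0, -0.24, 1], [0.248, -0.038, 0.02, 0.0, 0.0, -0.24, 1]]

```text
clock: 1.35
tcp_pos: [0.4119, -0.0995, 0.2288]
tcp_rot: [-0.0, 0.744, 0.668, -0.0]
ft_force: [0.9, -0.5, 0.4]
width: 0.0852
```

carry_out:
  increments:
    - [[0.25, -0.008, 0.02, 0.0, 0.0, -0.24, 1], [0.25, 0.022, 0.02, 0.0, 0.0, -0.24, 1], [0.259, 0.074, 0.017, 0.0, 0.0, -0.092, 1], [0.256, 0.086, 0.017, 0.0, 0.0, -0.092, 1], [0.252, 0.098, 0.017, 0.0, 0.0, -0.092, 1], [0.247, 0.109, 0.017, 0.0, 0.0, -0.092, 1], [0.241, 0.12, 0.017, 0.0, 0.0, -0.092, 1], [0.236, 0.131, 0.017, 0.0, 0.0, -0.092, 1], [0, 0, 0, 0, 0, 0, 1], [0, 0, 0, 0, 0, 0, 1]]

```text
clock: 2.6
tcp_pos: [0.4679, 0.3184, 0.2003]
tcp_rot: [-0.0, 0.551, 0.835, -0.001]
ft_force: [-0.1, -0.6, -0.3]
width: 0.0856
```

```bash
python3 - <<'E'
from p import *
x,y,s=post(RACK,0)
plan([(x,y,.12,s)],1)
a=snap('top','pics/t1.png')['color'];b=snap('side','pics/s1.png')['color']
o=np.hstack([cv2.resize(a[200:300,150:260],None,fx=3.6,fy=3.6,interpolation=2),cv2.resize(b[200:400,110:300],None,fx=1.8,fy=1.8,interpolation=2)]); cv2.imwrite('pics/z1.png',o[:,:,::-1])
E
```

```text
pose [0.4679 0.3184 0.2003 1.9752] w 0.0856 t 2.6 F [-0.1 -0.6 -0.3]
[[0.004, 0.002, 0.201, 0.0, 0.0, -0.001, 1], [0.004, 0.002, 0.201, 0.0, 0.0, -0.001, 1]]
```

View pics/z1.png

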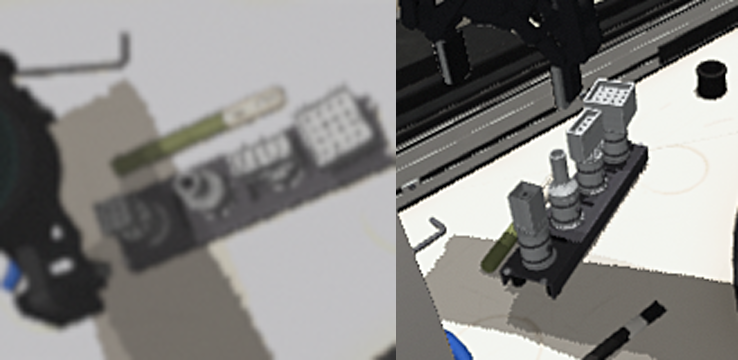

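The side crop shows the jaws open astride the small square nozzle, at (452,60) and (566,85) in the crop. Everything else is undisturbed, so I'll descend and grip.

carry_out:
  increments:
    - [[0.008, 0.004, 0.2, 0, 0, 0, 1], [0, 0, 0.2, 0, 0, 0, 1], [0, 0, 0.16, 0, 0, 0, 1], [0, 0, 0, 0, 0, 0, -1], [0, 0, 0, 0, 0, 0, -1], [0, 0, 0, 0, 0, 0, -1], [0, 0, 0, 0, 0, 0, -1], [0, 0, 0, 0, 0, 0, -1], [0, 0, 0, 0, 0, 0, -1], [0, 0, 0, 0, 0, 0, -1]]
  grip_force: 50

```text
clock: 3.95
tcp_pos: [0.4701, 0.3212, 0.0908]
tcp_rot: [0.001, 0.551, 0.835, 0.001]
ft_force: [-1.1, -0.8, 6.1]
width: 0.0194
```

```bash
python3 - <<'E'
from p import *
plan([],1)
a=snap('top','pics/t2.png')['color'];b=snap('side','pics/s2.png')['color']
o=np.hstack([cv2.resize(a[200:300,150:260],None,fx=3.6,fy=3.6,interpolation=2),cv2.resize(b[200:400,110:300],None,fx=1.8,fy=1.8,interpolation=2)]); cv2.imwrite('pics/z2.png',o[:,:,::-1])
E
```

```text
pose [0.4701 0.3212 0.0908 1.9749] w 0.0194 t 3.95 F [-1.1 -0.8  6.1]
```

View pics/z2.png

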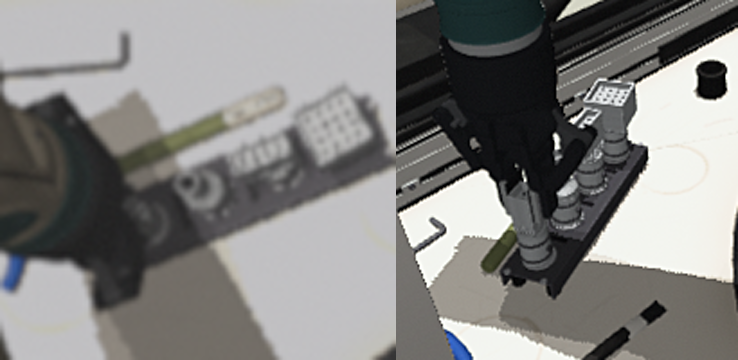

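Grip confirmed: width 19 mm, and the small square nozzle at (520,210) in the crop is between the pads. Next I'll lift it and carry it to the right-hand magazine post.

```bash
python3 - <<'E'
from p import *
x,y,s=post(RACK,0)
X,Y,S=post(MAG,3)
plan([(.470,.321,.2,s),(.42,.05,.2,1.7),(.42,-.2,.2,1.45),(X,Y,.2,S)],-1)
E
```

```text
pose [0.4701 0.3212 0.0908 1.9749] w 0.0191 t 4.05 F [-0.8 -1.   6.3]
[[0.0, 0.0, -0.273, 0.0, 0.0, -0.001, -1], [0.0, 0.0, -0.273, 0.0, 0.0, -0.001, -1], [-0.191, -0.127, 0.0, 0.0, 0.0, 0.092, -1], [-0.197, -0.118, 0.0, 0.0, 0.0, 0.092, -1], [-0.202, -0.109, 0.0, 0.0, 0.0, 0.092, -1], [-0.207, -0.1, 0.0, 0.0, 0.0, 0.092, -1], [-0.211, -0.09, 0.0, 0.0, 0.0, 0.092, -1], [-0.215, -0.08, 0.0, 0.0, 0.0, 0.092, -1], [-0.248, -0.032, 0.0, 0.0, 0.0, 0.1, -1], [-0.249, -0.02, 0.0, 0.0, 0.0, 0.1, -1]]
[[-0.25, -0.007, 0.0, 0.0, 0.0, 0.1, -1], [-0.25, 0.005, 0.0, 0.0, 0.0, 0.1, -1], [-0.249, 0.018, 0.0, 0.0, 0.0, 0.1, -1], [-0.257, 0.091, 0.0, 0.0, 0.0, 0.037, -1], [-0.255, 0.096, 0.0, 0.0, 0.0, 0.037, -1], [-0.253, 0.1, 0.0, 0.0, 0.0, 0.037, -1], [-0.251, 0.105, 0.0, 0.0, 0.0, 0.037, -1]]
```

carry_out:
  increments:
    - [[0.0, 0.0, -0.15, 0.0, 0.0, 0.0, -1], [0.0, 0.0, -0.2, 0, 0.0, 0.0, -1], [0.0, 0.0, -0.2, 0, 0.0, 0.0, -1], [-0.191, -0.127, 0.0, 0.0, 0.0, 0.092, -1], [-0.197, -0.118, 0.0, 0.0, 0.0, 0.092, -1], [-0.202, -0.109, 0.0, 0.0, 0.0, 0.092, -1], [-0.207, -0.1, 0.0, 0.0, 0.0, 0.092, -1], [-0.211, -0.09, 0.0, 0.0, 0.0, 0.092, -1], [-0.215, -0.08, 0.0, 0.0, 0.0, 0.092, -1], [-0.248, -0.032, 0.0, 0.0, 0.0, 0.1, -1]]

```text
clock: 5.3
tcp_pos: [0.4178, -0.0013, 0.1991]
tcp_rot: [0.0, 0.679, 0.734, 0.0]
ft_force: [0.5, -0.5, -0.6]
width: 0.0193
```

carry_out:
  increments:
    - [[-0.249, -0.02, 0.0, 0.0, 0.0, 0.1, -1], [-0.25, -0.007, 0.0, 0.0, 0.0, 0.1, -1], [-0.25, 0.005, 0.0, 0.0, 0.0, 0.1, -1], [-0.249, 0.018, 0.0, 0.0, 0.0, 0.1, -1], [-0.257, 0.091, 0.0, 0.0, 0.0, 0.037, -1], [-0.255, 0.096, 0.0, 0.0, 0.0, 0.037, -1], [-0.253, 0.1, 0.0, 0.0, 0.0, 0.037, -1], [-0.251, 0.105, 0.0, 0.0, 0.0, 0.037, -1], [0, 0, 0, 0, 0, 0, -1], [0, 0, 0, 0, 0, 0, -1]]

```text
clock: 6.55
tcp_pos: [0.4653, -0.4123, 0.1984]
tcp_rot: [-0.001, 0.773, 0.634, 0.0]
ft_force: [0.3, 0.7, -0.6]
width: 0.0194
```

```bash
python3 - <<'E'
from p import *
X,Y,S=post(MAG,3)
plan([(X,Y,.135,S)],-1)
E
```

```text
pose [ 0.4653 -0.4123  0.1984  1.3746] w 0.0194 t 6.55 F [ 0.3  0.7 -0.6]
[[0.0, 0.005, 0.159, 0.0, 0.0, -0.001, -1], [0.0, 0.005, 0.159, 0.0, 0.0, -0.001, -1]]
```

carry_out:
  increments:
    - [[0.0, 0.01, 0.15, 0, 0, 0, -1], [0, 0, 0.15, 0, 0, 0, -1], [0, 0, 0.06, 0, 0, 0, -1], [0, 0, 0, 0, 0, 0, -1]]

```text
clock: 7.05
tcp_pos: [0.4671, -0.4117, 0.1263]
tcp_rot: [-0.001, 0.773, 0.635, -0.0]
ft_force: [0.6, -1.0, -0.6]
width: 0.0191
```

```bash
python3 - <<'E'
from p import *
X,Y,S=post(MAG,3)
plan([(X,Y,.135,S)],-1)
t=snap('top','pics/t3.png');s=snap('side','pics/s3.png')
for c in(t,s): print([np.round(proj(c,(*post(MAG,i)[:2],.054)),1).tolist() for i in range(4)], np.round(proj(c,(X,Y,.063)),1))
a=t['color'];b=s['color']
o=np.hstack([cv2.resize(a[200:300,420:530],None,fx=3.6,fy=3.6,interpolation=2),cv2.resize(b[130:230,360:470],None,fx=3.6,fy=3.6,interpolation=2)]); cv2.imwrite('pics/z3.png',o[:,:,::-1])
E
```

```text
pose [ 0.4671 -0.4117  0.1263  1.3758] w 0.0191 t 7.05 F [ 0.6 -1.  -0.6]
[[-0.004, 0.002, -0.043, 0.0, 0.0, 0.0, -1]]
[[441.1, 253.6], [461.3, 257.9], [481.5, 262.2], [501.8, 266.5]] [503.5 266.2]
[[388.8, 189.8], [402.5, 184.5], [415.5, 179.5], [428.0, 174.8]] [428.6 171.6]
```

View pics/z3.png

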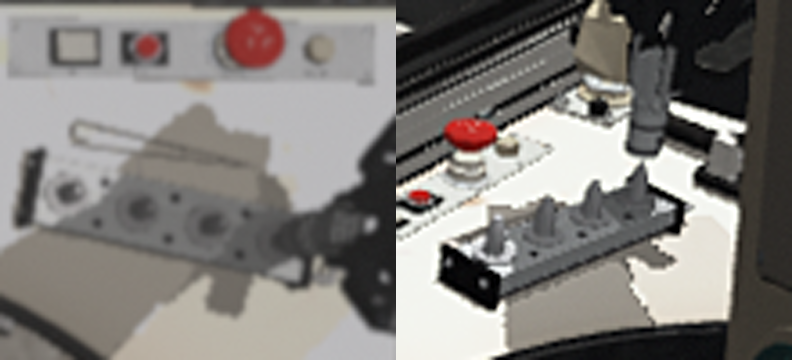

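In the side crop the nozzle bottom at (646,152) hangs right over the post tip at (640,165), within about 2 mm of the prediction. I'll go down slowly while watching the force.

carry_out:
  increments:
    - [[0, 0, 0.05, 0, 0, 0, -1], [0, 0, 0.05, 0, 0, 0, -1], [0, 0, 0.03, 0, 0, 0, -1], [0, 0, 0, 0, 0, 0, -1]]

```text
clock: 7.65
tcp_pos: [0.4671, -0.4127, 0.0999]
tcp_rot: [-0.001, 0.773, 0.634, -0.0]
ft_force: [-0.3, 0.7, -1.0]
width: 0.0191
```

carry_out:
  increments:
    - [[0, 0, 0.03, 0, 0, 0, -1], [0, 0, 0.015, 0, 0, 0, -1], [0, 0, 0, 0, 0, 0, -1]]

```text
clock: 8.02
tcp_pos: [0.4675, -0.413, 0.0916]
tcp_rot: [-0.0, 0.773, 0.635, -0.0]
ft_force: [1.8, 0.3, -1.7]
width: 0.0189
```

carry_out:
  increments:
    - [[0, 0, 0, 0, 0, 0, 1], [0, 0, 0, 0, 0, 0, 1], [0, 0, 0, 0, 0, 0, 1], [0, 0, 0, 0, 0, 0, 1], [0, 0, 0, 0, 0, 0, 1], [0, 0, -0.15, 0, 0, 0, 1], [0, 0, -0.2, 0, 0, 0, 1], [0, 0, -0.2, 0, 0, 0, 1]]

```text
clock: 9.02
tcp_pos: [0.4674, -0.413, 0.2028]
tcp_rot: [-0.0, 0.773, 0.635, -0.0]
ft_force: [1.4, -0.9, 0.2]
width: 0.0855
```

```bash
python3 - <<'E'
from p import *
x,y,s=post(RACK,1)
plan([(.42,-.2,.2,1.45),(.42,.05,.2,1.7),(x,y,.2,s)],1)
t=snap('top','pics/t4.png');s=snap('side','pics/s4.png')
a=t['color'];b=s['color']
o=np.hstack([cv2.resize(a[200:300,420:530],None,fx=3.6,fy=3.6,interpolation=2),cv2.resize(b[130:230,360:470],None,fx=3.6,fy=3.6,interpolation=2)]); cv2.imwrite('pics/z4.png',o[:,:,::-1])
E
```

```text
pose [ 0.4674 -0.413   0.2028  1.3748] w 0.0855 t 9.03 F [ 1.4 -0.9  0.2]
[[0.25, -0.11, 0.003, 0.0, 0.0, -0.038, 1], [0.252, -0.105, 0.003, 0.0, 0.0, -0.038, 1], [0.254, -0.101, 0.003, 0.0, 0.0, -0.038, 1], [0.255, -0.096, 0.003, 0.0, 0.0, -0.038, 1], [0.248, -0.03, 0.0, 0.0, 0.0, -0.1, 1], [0.249, -0.018, 0.0, 0.0, 0.0, -0.1, 1], [0.25, -0.005, 0.0, 0.0, 0.0, -0.1, 1], [0.25, 0.007, 0.0, 0.0, 0.0, -0.1, 1], [0.249, 0.02, 0.0, 0.0, 0.0, -0.1, 1], [0.216, 0.096, 0.0, 0.0, 0.0, -0.11, 1]]
[[0.21, 0.107, 0.0, 0.0, 0.0, -0.11, 1], [0.204, 0.119, 0.0, 0.0, 0.0, -0.11, 1], [0.197, 0.13, 0.0, 0.0, 0.0, -0.11, 1], [0.189, 0.14, 0.0, 0.0, 0.0, -0.11, 1]]
```

View pics/z4.png

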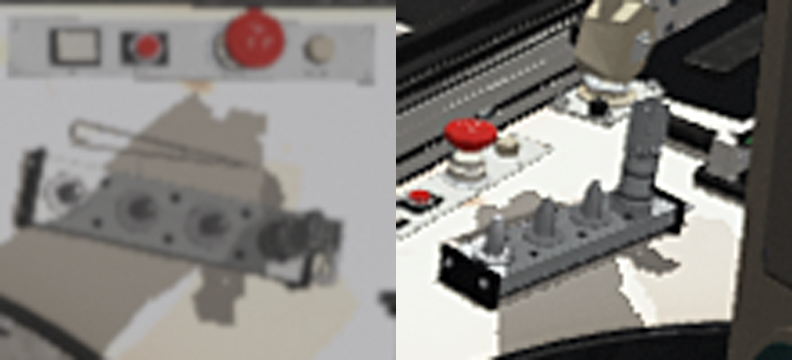

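The small square nozzle is down on the right-hand post, upright at (640,150) in the side crop. Next is the round one.

carry_out:
  increments:
    - [[0.25, -0.11, 0.003, 0.0, 0.0, -0.038, 1], [0.252, -0.105, 0.003, 0.0, 0.0, -0.038, 1], [0.254, -0.1, 0.003, 0.0, 0.0, -0.038, 1], [0.255, -0.096, 0.003, 0.0, 0.0, -0.038, 1], [0.248, -0.03, 0.0, 0.0, 0.0, -0.1, 1], [0.249, -0.018, 0.0, 0.0, 0.0, -0.1, 1], [0.25, -0.005, 0.0, 0.0, 0.0, -0.1, 1], [0.25, 0.007, 0.0, 0.0, 0.0, -0.1, 1], [0.249, 0.02, 0.0, 0.0, 0.0, -0.1, 1], [0.216, 0.096, 0.0, 0.0, 0.0, -0.11, 1]]

```text
clock: 10.38
tcp_pos: [0.4323, 0.0967, 0.199]
tcp_rot: [-0.0, 0.638, 0.77, -0.0]
ft_force: [1.3, 0.2, 0.2]
width: 0.0854
```

carry_out:
  increments:
    - [[0.21, 0.107, 0.0, 0.0, 0.0, -0.11, 1], [0.204, 0.119, 0.0, 0.0, 0.0, -0.11, 1], [0.197, 0.13, 0.0, 0.0, 0.0, -0.11, 1], [0.189, 0.14, 0.0, 0.0, 0.0, -0.11, 1], [0, 0, 0, 0, 0, 0, 1], [0, 0, 0, 0, 0, 0, 1]]

```text
clock: 11.12
tcp_pos: [0.4862, 0.2755, 0.1987]
tcp_rot: [-0.0, 0.55, 0.835, -0.001]
ft_force: [-0.3, -0.3, -0.5]
width: 0.0855
```

```bash
python3 - <<'E'
from p import *
x,y,s=post(RACK,1)
plan([(x,y,.091,s)],1)
E
```

```text
pose [0.4862 0.2755 0.1987 1.9758] w 0.0855 t 11.12 F [-0.3 -0.3 -0.5]
[[0.0, 0.002, 0.269, 0.0, 0.0, 0.0, 1], [0.0, 0.002, 0.269, 0.0, 0.0, 0.0, 1]]
```

carry_out:
  increments:
    - [[0.0, 0.005, 0.2, 0, 0, 0, 1], [0, 0, 0.2, 0, 0, 0, 1], [0, 0, 0.14, 0, 0, 0, 1], [0, 0, 0, 0, 0, 0, -1], [0, 0, 0, 0, 0, 0, -1], [0, 0, 0, 0, 0, 0, -1], [0, 0, 0, 0, 0, 0, -1], [0, 0, 0, 0, 0, 0, -1], [0, 0, 0, 0, 0, 0, -1], [0, 0, 0, 0, 0, 0, -1]]
  grip_force: 50

```text
clock: 12.38
tcp_pos: [0.4889, 0.2768, 0.0931]
tcp_rot: [0.001, 0.55, 0.835, 0.001]
ft_force: [-0.9, -1.2, 6.1]
width: 0.0124
```

```bash
python3 - <<'E'
from p import *
x,y,s=post(RACK,1)
X,Y,S=post(MAG,2)
p,_=pose()
plan([(p[0],p[1],.201,s),(.42,.05,.2,1.7),(.42,-.2,.2,1.45),(X,Y,.2,S)],-1)
E
```

```text
pose [0.4889 0.2768 0.0931 1.9759] w 0.0124 t 12.38 F [-0.9 -1.2  6.1]
[[0.0, 0.0, -0.27, 0.0, 0.0, 0.0, -1], [0.0, 0.0, -0.27, 0.0, 0.0, 0.0, -1], [-0.181, -0.153, 0.001, 0.0, 0.0, 0.11, -1], [-0.189, -0.143, 0.001, 0.0, 0.0, 0.11, -1], [-0.197, -0.132, 0.001, 0.0, 0.0, 0.11, -1], [-0.204, -0.121, 0.001, 0.0, 0.0, 0.11, -1], [-0.21, -0.109, 0.001, 0.0, 0.0, 0.11, -1], [-0.248, -0.032, 0.0, 0.0, 0.0, 0.1, -1], [-0.249, -0.02, 0.0, 0.0, 0.0, 0.1, -1], [-0.25, -0.007, 0.0, 0.0, 0.0, 0.1, -1]]
[[-0.25, 0.005, 0.0, 0.0, 0.0, 0.1, -1], [-0.249, 0.018, 0.0, 0.0, 0.0, 0.1, -1], [-0.197, 0.095, 0.0, 0.0, 0.0, 0.037, -1], [-0.195, 0.099, 0.0, 0.0, 0.0, 0.037, -1], [-0.193, 0.102, 0.0, 0.0, 0.0, 0.037, -1], [-0.191, 0.106, 0.0, 0.0, 0.0, 0.037, -1]]
```

carry_out:
  increments:
    - [[0.0, 0.0, -0.15, 0.0, 0.0, 0.0, -1], [0.0, 0.0, -0.2, 0, 0.0, 0.0, -1], [0.0, 0.0, -0.19, 0, 0.0, 0.0, -1], [-0.181, -0.153, 0.0, 0.0, 0.0, 0.11, -1], [-0.189, -0.143, 0.0, 0.0, 0.0, 0.11, -1], [-0.197, -0.132, 0.0, 0.0, 0.0, 0.11, -1], [-0.204, -0.121, 0.0, 0.0, 0.0, 0.11, -1], [-0.21, -0.109, 0.0, 0.0, 0.0, 0.11, -1], [-0.248, -0.032, 0.0, 0.0, 0.0, 0.1, -1], [-0.249, -0.02, 0.0, 0.0, 0.0, 0.1, -1]]

```text
clock: 13.62
tcp_pos: [0.4184, -0.0516, 0.1996]
tcp_rot: [0.0, 0.697, 0.717, 0.0]
ft_force: [2.0, 0.6, -1.1]
width: 0.012
```

carry_out:
  increments:
    - [[-0.25, -0.007, 0.0, 0.0, 0.0, 0.1, -1], [-0.25, 0.005, 0.0, 0.0, 0.0, 0.1, -1], [-0.249, 0.018, 0.0, 0.0, 0.0, 0.1, -1], [-0.197, 0.095, 0.0, 0.0, 0.0, 0.037, -1], [-0.195, 0.099, 0.0, 0.0, 0.0, 0.037, -1], [-0.193, 0.102, 0.0, 0.0, 0.0, 0.037, -1], [-0.191, 0.106, 0.0, 0.0, 0.0, 0.037, -1], [0, 0, 0, 0, 0, 0, -1], [0, 0, 0, 0, 0, 0, -1]]

```text
clock: 14.75
tcp_pos: [0.4753, -0.3649, 0.1989]
tcp_rot: [-0.001, 0.772, 0.635, 0.0]
ft_force: [0.3, 0.3, -1.4]
width: 0.0124
```

```bash
python3 - <<'E'
from p import *
X,Y,S=post(MAG,2)
plan([(X,Y,.128,S)],-1)
t=snap('top','pics/t5.png');s=snap('side','pics/s5.png')
print(np.round(proj(s,(X,Y,.2-.066)),1),np.round(proj(t,(X,Y,.134)),1))
a=t['color'];b=s['color']
o=np.hstack([cv2.resize(a[200:300,420:530],None,fx=3.6,fy=3.6,interpolation=2),cv2.resize(b[110:210,360:470],None,fx=3.6,fy=3.6,interpolation=2)]); cv2.imwrite('pics/z5.png',o[:,:,::-1])
E
```

```text
pose [ 0.4753 -0.3649  0.1989  1.3768] w 0.0124 t 14.75 F [ 0.3  0.3 -1.4]
[[-0.001, 0.004, 0.177, 0.0, 0.0, 0.001, -1], [-0.001, 0.004, 0.177, 0.0, 0.0, 0.001, -1]]
[420.3 149.7] [495.6 259.2]
```

View pics/z5.png

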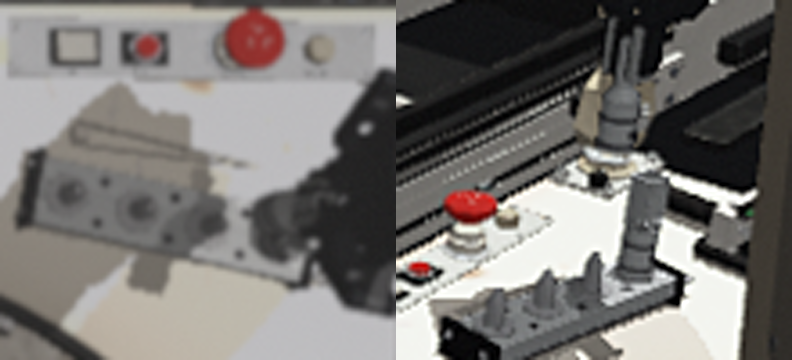

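The round nozzle hangs straight, bottom at (617,150) in the side crop, about 1 px from the prediction. I'll insert it.

carry_out:
  increments:
    - [[0, 0.008, 0.2, 0, 0, 0, -1], [0, 0, 0.15, 0, 0, 0, -1], [0, 0, 0.05, 0, 0, 0, -1], [0, 0, 0.05, 0, 0, 0, -1], [0, 0, 0.03, 0, 0, 0, -1], [0, 0, 0, 0, 0, 0, -1]]

```text
clock: 15.6
tcp_pos: [0.4776, -0.3661, 0.1038]
tcp_rot: [0.0, 0.772, 0.635, 0.0]
ft_force: [-0.1, -0.4, -1.4]
width: 0.0128
```

carry_out:
  increments:
    - [[0, 0, 0.035, 0, 0, 0, -1], [0, 0, 0.017, 0, 0, 0, -1], [0, 0, 0, 0, 0, 0, -1]]

```text
clock: 15.98
tcp_pos: [0.4775, -0.3661, 0.0932]
tcp_rot: [0.0, 0.772, 0.635, 0.0]
ft_force: [-0.5, -0.6, -1.1]
width: 0.0122
```

carry_out:
  increments:
    - [[0, 0, 0, 0, 0, 0, 1], [0, 0, 0, 0, 0, 0, 1], [0, 0, 0, 0, 0, 0, 1], [0, 0, 0, 0, 0, 0, 1], [0, 0, 0, 0, 0, 0, 1], [0, 0, -0.15, 0, 0, 0, 1], [0, 0, -0.2, 0, 0, 0, 1], [0, 0, -0.2, 0, 0, 0, 1]]

```text
clock: 16.98
tcp_pos: [0.4772, -0.3657, 0.204]
tcp_rot: [-0.0, 0.772, 0.635, -0.0]
ft_force: [-0.0, 0.4, -0.4]
width: 0.0853
```

```bash
python3 - <<'E'
from p import *
x,y,s=post(RACK,2)
plan([(.42,-.2,.2,1.45),(.42,.05,.2,1.7),(x,y,.2,s)],1)
s=snap('side','pics/s6.png')
E
```

```text
pose [ 0.4772 -0.3657  0.204   1.3768] w 0.0853 t 16.98 F [-0.   0.4 -0.4]
[[0.19, -0.11, 0.005, 0.0, 0.0, -0.037, 1], [0.192, -0.107, 0.005, 0.0, 0.0, -0.037, 1], [0.193, -0.103, 0.005, 0.0, 0.0, -0.037, 1], [0.195, -0.099, 0.005, 0.0, 0.0, -0.037, 1], [0.248, -0.03, 0.0, 0.0, 0.0, -0.1, 1], [0.249, -0.018, 0.0, 0.0, 0.0, -0.1, 1], [0.25, -0.005, 0.0, 0.0, 0.0, -0.1, 1], [0.25, 0.007, 0.0, 0.0, 0.0, -0.1, 1], [0.249, 0.02, 0.0, 0.0, 0.0, -0.1, 1], [0.212, 0.136, 0.0, 0.0, 0.0, -0.138, 1]]
[[0.202, 0.15, 0.0, 0.0, 0.0, -0.138, 1], [0.191, 0.164, 0.0, 0.0, 0.0, -0.138, 1], [0.179, 0.176, 0.0, 0.0, 0.0, -0.138, 1]]
```

carry_out:
  increments:
    - [[0.19, -0.11, 0.005, 0.0, 0.0, -0.037, 1], [0.192, -0.107, 0.005, 0.0, 0.0, -0.037, 1], [0.193, -0.103, 0.005, 0.0, 0.0, -0.037, 1], [0.195, -0.1, 0.005, 0.0, 0.0, -0.037, 1], [0.248, -0.03, 0.0, 0.0, 0.0, -0.1, 1], [0.249, -0.018, 0.0, 0.0, 0.0, -0.1, 1], [0.25, -0.005, 0.0, 0.0, 0.0, -0.1, 1], [0.25, 0.007, 0.0, 0.0, 0.0, -0.1, 1], [0.249, 0.02, 0.0, 0.0, 0.0, -0.1, 1], [0.212, 0.136, 0.0, 0.0, 0.0, -0.138, 1]]

```text
clock: 18.27
tcp_pos: [0.4401, 0.097, 0.1991]
tcp_rot: [-0.0, 0.632, 0.775, -0.0]
ft_force: [0.8, -1.3, 0.3]
width: 0.0855
```

carry_out:
  increments:
    - [[0.202, 0.15, 0.0, 0.0, 0.0, -0.138, 1], [0.191, 0.164, 0.0, 0.0, 0.0, -0.138, 1], [0.179, 0.176, 0.0, 0.0, 0.0, -0.138, 1], [0, 0, 0, 0, 0, 0, 1], [0, 0, 0, 0, 0, 0, 1]]

```text
clock: 18.9
tcp_pos: [0.5049, 0.2314, 0.1987]
tcp_rot: [-0.0, 0.55, 0.835, -0.001]
ft_force: [0.2, 0.5, -1.7]
width: 0.0852
```

```bash
python3 - <<'E'
from p import *
x,y,s=post(RACK,2)
plan([(x,y,.091,s)],1)
b=snap('side','pics/s7.png')['color']; e=cv2.imread('pics/s6.png')
o=np.hstack([cv2.resize(b[200:300,150:260,::-1],None,fx=3.6,fy=3.6,interpolation=2),cv2.resize(e[130:230,360:470],None,fx=3.6,fy=3.6,interpolation=2)]); cv2.imwrite('pics/z7.png',o)
E
```

```text
pose [0.5049 0.2314 0.1987 1.9768] w 0.0852 t 18.9 F [ 0.2  0.5 -1.7]
[[0.0, 0.003, 0.269, 0.0, 0.0, 0.001, 1], [0.0, 0.003, 0.269, 0.0, 0.0, 0.001, 1]]
```

View pics/z7.png

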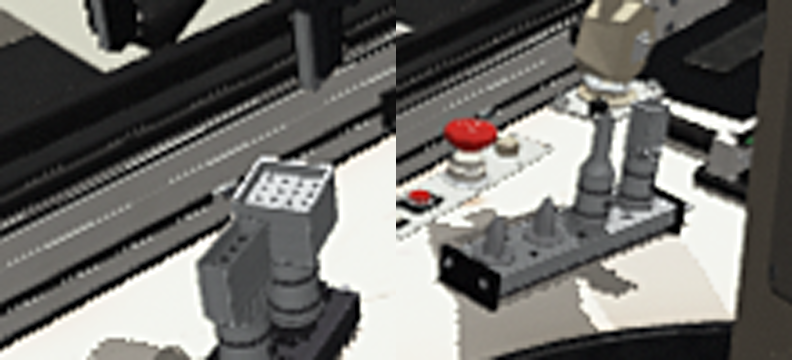

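The round nozzle is seated and upright at (597,170) in the right-hand crop. The oblong and large square ones still stand on the rack with the jaws astride, so I'll grip the oblong.

carry_out:
  increments:
    - [[0.0, 0.008, 0.2, 0, 0, 0, 1], [0, 0, 0.2, 0, 0, 0, 1], [0, 0, 0.14, 0, 0, 0, 1], [0, 0, 0, 0, 0, 0, -1], [0, 0, 0, 0, 0, 0, -1], [0, 0, 0, 0, 0, 0, -1], [0, 0, 0, 0, 0, 0, -1], [0, 0, 0, 0, 0, 0, -1], [0, 0, 0, 0, 0, 0, -1], [0, 0, 0, 0, 0, 0, -1]]
  grip_force: 50

```text
clock: 20.2
tcp_pos: [0.5082, 0.2327, 0.0927]
tcp_rot: [0.001, 0.55, 0.835, 0.001]
ft_force: [0.3, -0.7, 5.2]
width: 0.0152
```

```bash
python3 - <<'E'
from p import *
x,y,s=post(RACK,2)
X,Y,S=post(MAG,1)
p,_=pose()
plan([(p[0],p[1],.201,s),(.42,.05,.2,1.7),(.42,-.2,.2,1.45),(X,Y,.2,S)],-1)
E
```

```text
pose [0.5082 0.2327 0.0927 1.9769] w 0.0152 t 20.2 F [ 0.3 -0.7  5.2]
[[0.0, 0.0, -0.271, 0.0, 0.0, 0.001, -1], [0.0, 0.0, -0.271, 0.0, 0.0, 0.001, -1], [-0.166, -0.191, 0.001, 0.0, 0.0, 0.138, -1], [-0.179, -0.179, 0.001, 0.0, 0.0, 0.138, -1], [-0.191, -0.167, 0.001, 0.0, 0.0, 0.138, -1], [-0.202, -0.153, 0.001, 0.0, 0.0, 0.138, -1], [-0.248, -0.032, 0.0, 0.0, 0.0, 0.1, -1], [-0.249, -0.02, 0.0, 0.0, 0.0, 0.1, -1], [-0.25, -0.007, 0.0, 0.0, 0.0, 0.1, -1], [-0.25, 0.005, 0.0, 0.0, 0.0, 0.1, -1]]
[[-0.249, 0.018, 0.0, 0.0, 0.0, 0.1, -1], [-0.183, 0.133, 0.0, 0.0, 0.0, 0.049, -1], [-0.179, 0.137, 0.0, 0.0, 0.0, 0.049, -1], [-0.176, 0.142, 0.0, 0.0, 0.0, 0.049, -1]]
```

carry_out:
  increments:
    - [[0.0, 0.0, -0.15, 0.0, 0.0, 0.0, -1], [0.0, 0.0, -0.2, 0, 0.0, 0.0, -1], [0.0, 0.0, -0.19, 0, 0.0, 0.0, -1], [-0.166, -0.191, 0.0, 0.0, 0.0, 0.138, -1], [-0.179, -0.179, 0.0, 0.0, 0.0, 0.138, -1], [-0.191, -0.167, 0.0, 0.0, 0.0, 0.138, -1], [-0.202, -0.153, 0.0, 0.0, 0.0, 0.138, -1], [-0.248, -0.032, 0.0, 0.0, 0.0, 0.1, -1], [-0.249, -0.02, 0.0, 0.0, 0.0, 0.1, -1], [-0.25, -0.007, 0.0, 0.0, 0.0, 0.1, -1]]

```text
clock: 21.45
tcp_pos: [0.4189, -0.1015, 0.1993]
tcp_rot: [0.0, 0.715, 0.699, 0.0]
ft_force: [1.5, -0.1, 0.1]
width: 0.0151
```

carry_out:
  increments:
    - [[-0.25, 0.005, 0.0, 0.0, 0.0, 0.1, -1], [-0.249, 0.018, 0.0, 0.0, 0.0, 0.1, -1], [-0.183, 0.133, 0.0, 0.0, 0.0, 0.049, -1], [-0.179, 0.137, 0.0, 0.0, 0.0, 0.049, -1], [-0.176, 0.142, 0.0, 0.0, 0.0, 0.049, -1], [0, 0, 0, 0, 0, 0, -1], [0, 0, 0, 0, 0, 0, -1]]

```text
clock: 22.32
tcp_pos: [0.4848, -0.3178, 0.1986]
tcp_rot: [-0.001, 0.772, 0.636, -0.0]
ft_force: [-0.7, 0.2, -0.9]
width: 0.0152
```

```bash
python3 - <<'E'
from p import *
X,Y,S=post(MAG,1)
plan([(X,Y,.128,S)],-1)
t=snap('top','pics/t8.png');s=snap('side','pics/s8.png')
print(np.round(proj(s,(X,Y,.2-.066)),1),np.round(proj(t,(X,Y,.134)),1))
a=t['color'];b=s['color']
o=np.hstack([cv2.resize(a[200:300,420:530],None,fx=3.6,fy=3.6,interpolation=2),cv2.resize(b[110:210,360:470],None,fx=3.6,fy=3.6,interpolation=2)]); cv2.imwrite('pics/z8.png',o[:,:,::-1])
E
```

```text
pose [ 0.4848 -0.3178  0.1986  1.3773] w 0.0152 t 22.32 F [-0.7  0.2 -0.9]
[[-0.001, 0.003, 0.177, 0.0, 0.0, 0.001, -1], [-0.001, 0.003, 0.177, 0.0, 0.0, 0.001, -1]]
[406.8 154.1] [473.6 254.5]
```

View pics/z8.png

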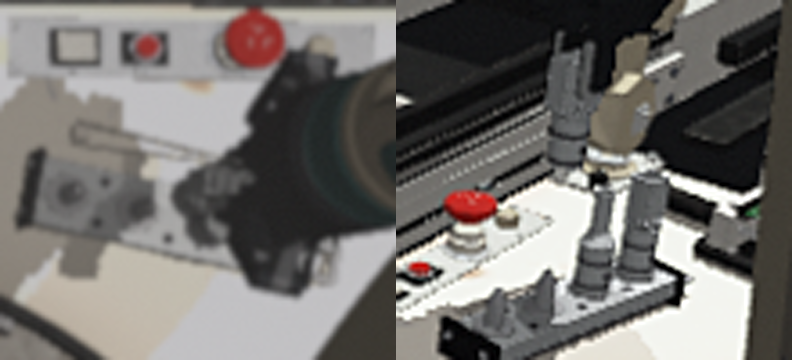

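The oblong nozzle hangs straight, bottom at (566,163) in the side crop, within 1 px of the prediction. I'll insert it.

carry_out:
  increments:
    - [[0, 0.006, 0.2, 0, 0, 0, -1], [0, 0, 0.15, 0, 0, 0, -1], [0, 0, 0.05, 0, 0, 0, -1], [0, 0, 0.05, 0, 0, 0, -1], [0, 0, 0.03, 0, 0, 0, -1], [0, 0, 0, 0, 0, 0, -1]]

```text
clock: 23.18
tcp_pos: [0.4867, -0.3187, 0.1034]
tcp_rot: [0.0, 0.772, 0.636, 0.0]
ft_force: [0.5, -0.1, 0.1]
width: 0.015
```

carry_out:
  increments:
    - [[0, 0, 0.035, 0, 0, 0, -1], [0, 0, 0.017, 0, 0, 0, -1], [0, 0, 0, 0, 0, 0, -1]]

```text
clock: 23.55
tcp_pos: [0.4867, -0.3188, 0.0928]
tcp_rot: [0.0, 0.772, 0.635, 0.0]
ft_force: [-0.1, 0.1, 0.4]
width: 0.0153
```

carry_out:
  increments:
    - [[0, 0, 0, 0, 0, 0, 1], [0, 0, 0, 0, 0, 0, 1], [0, 0, 0, 0, 0, 0, 1], [0, 0, 0, 0, 0, 0, 1], [0, 0, 0, 0, 0, 0, 1], [0, 0, -0.15, 0, 0, 0, 1], [0, 0, -0.2, 0, 0, 0, 1], [0, 0, -0.2, 0, 0, 0, 1]]

```text
clock: 24.55
tcp_pos: [0.4863, -0.3184, 0.2036]
tcp_rot: [-0.0, 0.772, 0.636, -0.0]
ft_force: [0.6, -0.7, 0.5]
width: 0.0856
```

```bash
python3 - <<'E'
from p import *
x,y,s=post(RACK,3)
plan([(.42,-.2,.2,1.45),(.42,.05,.2,1.7),(x-.035,y-.015,.2,1.9),(x,y,.2,s)],1)
s=snap('side','pics/s9.png')
E
```

```text
pose [ 0.4863 -0.3184  0.2036  1.3773] w 0.0856 t 24.55 F [ 0.6 -0.7  0.5]
[[0.172, -0.146, 0.006, 0.0, 0.0, -0.048, 1], [0.176, -0.142, 0.006, 0.0, 0.0, -0.048, 1], [0.179, -0.138, 0.006, 0.0, 0.0, -0.048, 1], [0.248, -0.03, 0.0, 0.0, 0.0, -0.1, 1], [0.249, -0.018, 0.0, 0.0, 0.0, -0.1, 1], [0.25, -0.005, 0.0, 0.0, 0.0, -0.1, 1], [0.25, 0.007, 0.0, 0.0, 0.0, -0.1, 1], [0.249, 0.02, 0.0, 0.0, 0.0, -0.1, 1], [0.188, 0.142, 0.0, 0.0, 0.0, -0.133, 1], [0.178, 0.154, 0.0, 0.0, 0.0, -0.133, 1]]
[[0.167, 0.166, 0.0, 0.0, 0.0, -0.133, 1], [0.014, 0.19, 0.0, 0.0, 0.0, -0.152, 1]]
```

carry_out:
  increments:
    - [[0.172, -0.146, 0.006, 0.0, 0.0, -0.048, 1], [0.176, -0.142, 0.006, 0.0, 0.0, -0.048, 1], [0.179, -0.138, 0.006, 0.0, 0.0, -0.048, 1], [0.248, -0.03, 0.0, 0.0, 0.0, -0.1, 1], [0.249, -0.018, 0.0, 0.0, 0.0, -0.1, 1], [0.25, -0.005, 0.0, 0.0, 0.0, -0.1, 1], [0.25, 0.007, 0.0, 0.0, 0.0, -0.1, 1], [0.249, 0.02, 0.0, 0.0, 0.0, -0.1, 1], [0.188, 0.142, 0.0, 0.0, 0.0, -0.133, 1], [0.178, 0.154, 0.0, 0.0, 0.0, -0.133, 1]]

```text
clock: 25.85
tcp_pos: [0.4675, 0.133, 0.1993]
tcp_rot: [0.0, 0.608, 0.794, 0.0]
ft_force: [0.8, -1.0, -0.4]
width: 0.0854
```

carry_out:
  increments:
    - [[0.167, 0.166, 0.0, 0.0, 0.0, -0.133, 1], [0.014, 0.19, 0.0, 0.0, 0.0, -0.152, 1], [0, 0, 0, 0, 0, 0, 1], [0, 0, 0, 0, 0, 0, 1]]

```text
clock: 26.35
tcp_pos: [0.525, 0.1868, 0.1987]
tcp_rot: [-0.001, 0.551, 0.834, -0.001]
ft_force: [-0.3, -0.6, -0.1]
width: 0.0854
```

```bash
python3 - <<'E'
from p import *
x,y,s=post(RACK,3)
plan([(x,y,.091,s)],1)
b=snap('side','pics/s10.png')['color']; e=cv2.imread('pics/s9.png')
o=np.hstack([cv2.resize(b[190:290,150:260,::-1],None,fx=3.6,fy=3.6,interpolation=2),cv2.resize(e[130:230,360:470],None,fx=3.6,fy=3.6,interpolation=2)]); cv2.imwrite('pics/z10.png',o)
E
```

```text
pose [0.525  0.1868 0.1987 1.9743] w 0.0854 t 26.35 F [-0.3 -0.6 -0.1]
[[0.002, 0.001, 0.269, 0.0, 0.0, -0.002, 1], [0.002, 0.001, 0.269, 0.0, 0.0, -0.002, 1]]
```

View pics/z10.png

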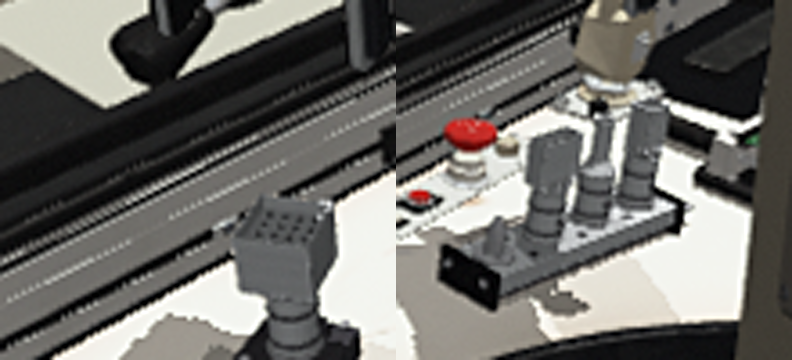

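Oblong, round and small square are seated in the right-hand crop. The large square nozzle stands at (285,260) in the left-hand crop, below the jaws, so I'll grip it.

carry_out:
  increments:
    - [[0.004, 0.008, 0.2, 0, 0, 0, 1], [0, 0, 0.2, 0, 0, 0, 1], [0, 0, 0.14, 0, 0, 0, 1], [0, 0, 0, 0, 0, 0, -1], [0, 0, 0, 0, 0, 0, -1], [0, 0, 0, 0, 0, 0, -1], [0, 0, 0, 0, 0, 0, -1], [0, 0, 0, 0, 0, 0, -1], [0, 0, 0, 0, 0, 0, -1], [0, 0, 0, 0, 0, 0, -1]]
  grip_force: 50

```text
clock: 27.65
tcp_pos: [0.5283, 0.1888, 0.0932]
tcp_rot: [0.001, 0.551, 0.835, 0.001]
ft_force: [-1.0, -0.0, 6.6]
width: 0.0381
```

```bash
python3 - <<'E'
from p import *
x,y,s=post(RACK,3)
X,Y,S=post(MAG,0)
p,_=pose()
plan([(p[0],p[1],.201,s),(.42,.05,.2,1.7),(.42,-.22,.2,1.45),(X,Y,.2,S)],-1)
E
```

```text
pose [0.5283 0.1888 0.0932 1.9748] w 0.0381 t 27.65 F [-1.  -0.   6.6]
[[0.0, 0.0, -0.269, 0.0, 0.0, -0.001, -1], [0.0, 0.0, -0.269, 0.0, 0.0, -0.001, -1], [-0.106, -0.193, 0.001, 0.0, 0.0, 0.138, -1], [-0.119, -0.185, 0.001, 0.0, 0.0, 0.138, -1], [-0.132, -0.176, 0.001, 0.0, 0.0, 0.138, -1], [-0.143, -0.167, 0.001, 0.0, 0.0, 0.138, -1], [-0.268, -0.035, 0.0, 0.0, 0.0, 0.1, -1], [-0.269, -0.021, 0.0, 0.0, 0.0, 0.1, -1], [-0.27, -0.008, 0.0, 0.0, 0.0, 0.1, -1], [-0.27, 0.006, 0.0, 0.0, 0.0, 0.1, -1]]
[[-0.269, 0.019, 0.0, 0.0, 0.0, 0.1, -1], [-0.105, 0.202, 0.0, 0.0, 0.0, 0.074, -1], [-0.097, 0.206, 0.0, 0.0, 0.0, 0.074, -1]]
```

carry_out:
  increments:
    - [[0.0, 0.0, -0.15, 0.0, 0.0, 0.0, -1], [0.0, 0.0, -0.2, 0, 0.0, 0.0, -1], [0.0, 0.0, -0.19, 0, 0.0, 0.0, -1], [-0.106, -0.193, 0.0, 0.0, 0.0, 0.138, -1], [-0.119, -0.185, 0.0, 0.0, 0.0, 0.138, -1], [-0.132, -0.176, 0.0, 0.0, 0.0, 0.138, -1], [-0.143, -0.167, 0.0, 0.0, 0.0, 0.138, -1], [-0.268, -0.035, 0.0, 0.0, 0.0, 0.1, -1], [-0.269, -0.021, 0.0, 0.0, 0.0, 0.1, -1], [-0.27, -0.008, 0.0, 0.0, 0.0, 0.1, -1]]

```text
clock: 28.9
tcp_pos: [0.4181, -0.1139, 0.1998]
tcp_rot: [0.001, 0.715, 0.699, 0.0]
ft_force: [0.6, 0.5, -1.5]
width: 0.0382
```

carry_out:
  increments:
    - [[-0.27, 0.006, 0.0, 0.0, 0.0, 0.1, -1], [-0.269, 0.019, 0.0, 0.0, 0.0, 0.1, -1], [-0.105, 0.202, 0.0, 0.0, 0.0, 0.074, -1], [-0.097, 0.206, 0.0, 0.0, 0.0, 0.074, -1], [0, 0, 0, 0, 0, 0, -1], [0, 0, 0, 0, 0, 0, -1]]

```text
clock: 29.65
tcp_pos: [0.4927, -0.2711, 0.1989]
tcp_rot: [-0.001, 0.773, 0.635, -0.0]
ft_force: [-0.1, 0.7, -1.2]
width: 0.038
```

```bash
python3 - <<'E'
from p import *
X,Y,S=post(MAG,0)
plan([(X,Y,.128,S)],-1)
t=snap('top','pics/t11.png');s=snap('side','pics/s11.png')
print(np.round(proj(s,(X,Y,.2-.066)),1),np.round(proj(t,(X,Y,.134)),1))
a=t['color'];b=s['color']
o=np.hstack([cv2.resize(a[200:300,420:530],None,fx=3.6,fy=3.6,interpolation=2),cv2.resize(b[110:210,360:470],None,fx=3.6,fy=3.6,interpolation=2)]); cv2.imwrite('pics/z11.png',o[:,:,::-1])
E
```

```text
pose [ 0.4927 -0.2711  0.1989  1.3751] w 0.038 t 29.65 F [-0.1  0.7 -1.2]
[[0.001, 0.006, 0.177, 0.0, 0.0, -0.001, -1], [0.001, 0.006, 0.177, 0.0, 0.0, -0.001, -1]]
[392.6 158.8] [451.7 249.9]
```

View pics/z11.png

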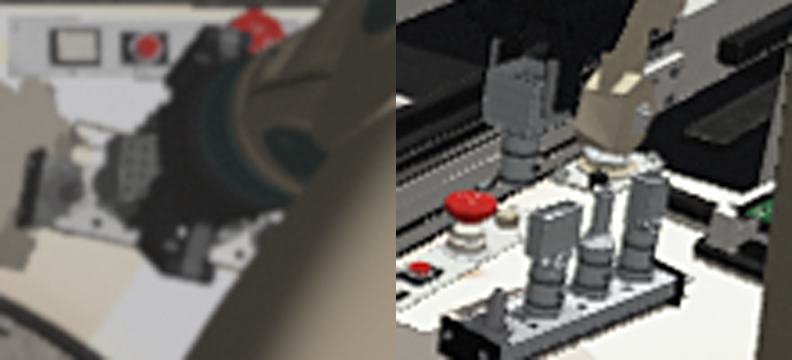

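The large square nozzle hangs straight, bottom at (520,180) in the side crop. The 2.5 mm that is short in x gets corrected during the descent.

carry_out:
  increments:
    - [[0.001, 0.012, 0.2, 0, 0, 0, -1], [0, 0, 0.15, 0, 0, 0, -1], [0, 0, 0.05, 0, 0, 0, -1], [0, 0, 0.05, 0, 0, 0, -1], [0, 0, 0.03, 0, 0, 0, -1], [0, 0, 0, 0, 0, 0, -1]]

```text
clock: 30.5
tcp_pos: [0.4958, -0.272, 0.1034]
tcp_rot: [0.0, 0.773, 0.635, 0.0]
ft_force: [0.2, -0.9, -0.5]
width: 0.0379
```

carry_out:
  increments:
    - [[0, 0, 0.035, 0, 0, 0, -1], [0, 0, 0.016, 0, 0, 0, -1], [0, 0, 0, 0, 0, 0, -1]]

```text
clock: 30.88
tcp_pos: [0.4958, -0.272, 0.0933]
tcp_rot: [0.0, 0.773, 0.635, 0.0]
ft_force: [-0.4, 1.1, 2.8]
width: 0.0377
```

Seated height is reached. I'll release, lift, and back off toward the robot for a clear view.

carry_out:
  increments:
    - [[0, 0, 0, 0, 0, 0, 1], [0, 0, 0, 0, 0, 0, 1], [0, 0, 0, 0, 0, 0, 1], [0, 0, 0, 0, 0, 0, 1], [0, 0, 0, 0, 0, 0, 1], [0, 0, -0.15, 0, 0, 0, 1], [0, 0, -0.2, 0, 0, 0, 1], [0, 0, -0.2, 0, 0, 0, 1]]

```text
clock: 31.88
tcp_pos: [0.4954, -0.2717, 0.2038]
tcp_rot: [-0.0, 0.773, 0.635, -0.0]
ft_force: [0.5, -1.0, 0.0]
width: 0.0854
```

carry_out:
  increments:
    - [[0.15, -0.2, 0, 0, 0, 0, 1], [0.2, -0.15, 0, 0, 0, 0, 1], [0.25, 0, 0, 0, 0, 0, 1], [0.25, 0, 0, 0, 0, 0, 1], [0.25, 0, 0, 0, 0, 0, 1], [0, 0, 0, 0, 0, 0, 1], [0, 0, 0, 0, 0, 0, 1]]

```text
clock: 32.75
tcp_pos: [0.4698, -0.0426, 0.2029]
tcp_rot: [0.0, 0.773, 0.635, -0.0]
ft_force: [0.2, 0.1, 0.2]
width: 0.0851
```

```bash
python3 - <<'E'
from p import *
t=snap('top','pics/t12.png');s=snap('side','pics/s12.png'); plan([],1)
for c in(t,s): print([np.round(proj(c,(*post(MAG,i)[:2],.101)),1).tolist() for i in range(4)])
a=t['color'];b=s['color']
o=np.hstack([cv2.resize(a[210:310,420:530],None,fx=3.6,fy=3.6,interpolation=2),cv2.resize(b[130:230,360:470],None,fx=3.6,fy=3.6,interpolation=2)]); cv2.imwrite('pics/z12.png',o[:,:,::-1])
E
```

```text
pose [ 0.4698 -0.0434  0.2029  1.3734] w 0.0859 t 32.85 F [ 0.1 -0.2 -0.4]
[[447.1, 251.5], [468.3, 256.0], [489.5, 260.5], [510.8, 265.0]]
[[391.0, 171.9], [405.0, 167.0], [418.3, 162.3], [431.0, 157.8]]
```

View pics/z12.png

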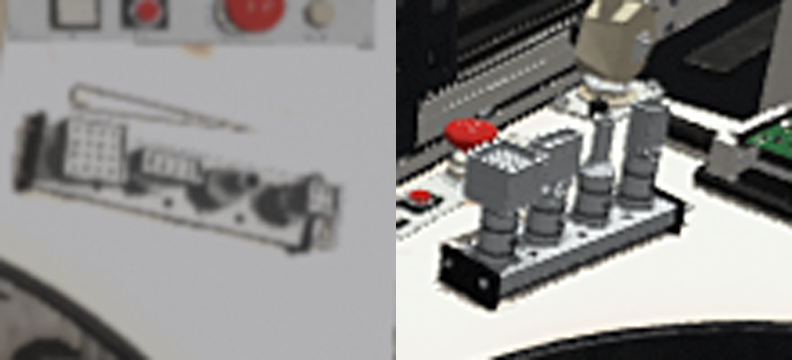

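All four nozzles stand upright in a row. Their tops in the top crop, at (96,150), (170,163) and (325,192), match the seated predictions within about 2 px. I'll hand the job in.

```bash
python3 -c "
from workcell import robot
print(robot.sign_off())"
```

```text
the job is handed in; nothing more can be done
None
```

All four nozzles are on the magazine in reverse order, and the job is handed in after about 33 s of robot time. `sign_off` gives no verdict, so I have only my own checks to go on.

From left to right the magazine now holds large square, oblong, round and small square. On the rack the order was small square, round, oblong, large square.

- **Seating:** each nozzle was let go within 1 mm of the arm height at which it was gripped on its rack post. I saw no more than about 3 N of wrist force on the way down.
- **Position:** in the last pictures all four stand upright and collar down. The tops I measured (large square, oblong and small square) were within about 2 pixels (4–5 mm) of where seated nozzles should appear. The round one I judged by eye only, in the side view.
- **Gripper:** it was open and clear of everything, about 23 cm to the left of the nearest nozzle. The hand was kept short of the lamp (x under 0.5) when passing it, and the wrist force showed no contact.
- **Disagreement:** my first two camera estimates of the magazine differed by 7–9 mm. I used mostly the top camera, and the close looks before each insertion agreed with it.

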